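Clear the inspection bed and hold the mirror on the target

ROBOT

A 6-joint arm with a two-finger parallel gripper is mounted at the origin on the work surface; the furniture and walls round the work are solid. World frame = base frame: x ahead of the robot, y to its left, z up, the work surface at z = 0. Lengths are in m, angles in rad, forces in N, time in s.
With the tool pointing down it reaches from about 0.35 to 1 m from the base axis. Payload 7.1 kg.
Tool frame: the origin (TCP) lies midway between the tips of the shut fingers; the grasp point (between the pads) lies 19 mm behind it; z points along the fingers, y is the line along which they close (so a half turn about z gives the same grasp; the last joint's range is limited). The gripper opens to 85 mm and grips with 20 to 120 N. Pads are 22 mm wide; open, the fingers measure 114 mm over their backs; the gripper's body (76 mm by 85 mm) begins 54 mm behind the grasp point. The pads swing forward as they close: fully open they stand 13 mm farther back than shut.
Start: joints at [1.302, 0.423, 1.63, -0, 1.089, -0.019], TCP at [0.154, 0.606, 0.231] pointing down, gripper open.
Joint ranges: [-3, 3], [-0.9, 2.11], [0.09, 2.58], [-1.31, 4.45], [0.11, 2.69], [-2.54, 2.54]. Speed limits (rad/s): [2.39, 2.39, 3.01, 3.14, 3.14, 3.14].

INTERFACE

Orientations are given as a 3x3 rotation matrix whose columns are the frame's x, y, z axes.
In Python, from rig import ctrl gives the robot as it stands.
- The arm moves only by the tool move_arm, never from a script. Its argument "moves" is a list of rows, each a list of 7 numbers: the turn, a rotation vector about the tool's x, y, z in degrees, then the shift along the tool's x, y, z in mm, then the opening, from 0 (shut) to 1 (fully open). In form: [[rx, ry, rz, x, y, z, jaw], ...]. A call has 1 to 12 rows; each row is the pose to reach, as a shift and turn from the pose commanded when the call began, along the tool's axes at that moment; what a row does not reach only later rows make up. A row lasts 1/10 s, in which the tool goes at most 50 mm and 8.59 degrees, less where a joint would pass 70% of its speed; a pose out of reach is approached as far as the arm can. A call with a gripper value outside its range is refused whole. The fingers move at their own pace and stop on an object; "force" is the grip in N (left out, the last holds). Time passes only in rows, so rows that repeat a pose let the fingers close. It gives the time, the measured TCP pose, the force, the opening and the grip force at its end, in the units of the state.
- ctrl.get_state(): the state, without advancing time (a new reading comes with each control period).
- ctrl.snapshot(name): name is "side" or "top" or "wrist"; returns a dict with "image" (480x640x3 uint8, blue, green, red), "camera_matrix" (3x3 intrinsics, pixels), "xyz" and "orientation" of the camera in the world. Camera axes: x right, y up, looking along -z (the intrinsics and any distortion apply to the point x, -y, -z); pixel columns grow to the right and rows downward; lengths in m; the calibration is good to about 2 mm. A picture is of the moment at which its call begins. There is no depth.
- ctrl.finish_job(): hands the job in; it is judged then, once.
The state is a dict: "clock": time; "joint_positions": joint angles; "qvel": joint speeds; "joint_efforts": joint torques, N m; "eef_pos": TCP position; "eef_rot": TCP orientation; "force": force on the tool from outside, world axes, zero at the start; "moment": the same for the moment, N m; "opening": finger opening in m; "finger_force": force on a finger pad.
Only numpy, scipy, OpenCV 4.12 (cv2) and the standard library are available. Lean on these libraries where they do the work, as an engineer would, in place of code of your own. Each camera call takes 0.05 s, during which the arm holds its last target. There are 200 camera calls.

TASK

Two screw caps lie in the light path on the inspection bed: with the bench brush, sweep both right off the bed onto the bench without touching them with the gripper, then stand the brush back on the bench on its bristles, off the bed. Then take the upright knob of the spring-loaded mirror and turn the mirror until the bed's camera sees the round target centred in it; finish while still holding the knob so that the mirror stays at that angle. Leave the jar, the small bottle and the timer where they are.

Things in the scene. Friction and masses are not known exactly. Their poses are not given: they have to be found in the camera images.
- rig: inspection bed, fixed: aluminium plate 80 mm (its x, -40 to +40) by 305 mm (its y, -45 to +260), top 8 mm above the bench. Origin on the bench below the mirror's pivot. A black camera stands at the +y end; the caps lie on the bed between the mirror (y = 30 mm) and the lens (y = 185 mm).
- lens (a point): centre of the camera's front lens, 34 mm above the bench, at y = 185 mm of the bed; the camera (44 mm wide, 56 mm high) looks from here along the bed's -y straight at the mirror's pivot
- mirror (a joint): turn of the mirror about its upright pivot, rad, 0 to 1.4. Starts at 0 (stop); a spring pulls it back there (0.4 N at the knob at 0, 2.2 N at 1.4). Grows clockwise seen from above: the reflecting normal points at (82 degrees minus the joint value) from the bed's +x; the camera lies at 90 degrees. The glass, 46 mm wide, 40 mm high, has its face on the pivot axis.
- knob_grip (a point): the point to take the mirror's knob at, on its axis 90 mm above the bench. The knob is an upright black round pin, 14 mm diameter (18 mm collar in its lowest 3 mm), 64 to 108 mm above the bench, on a flat lever that tops out at 64 mm. It swings with the mirror at 62 mm radius round the pivot, in the direction of the reflecting normal minus 135 degrees.
- sight (a point): the camera's line of sight after the mirror: origin on the pivot axis 34 mm above the bench, its x axis points along the reflected line, and so turns twice as far as the mirror (along 74 degrees from the bed's +x, minus two times the mirror joint)
- target: the round target, fixed: a white disc 48 mm diameter with a black ring and dot, upright on a 46 x 56 mm foot; 58 mm high. It stands on the bench beyond the bed, seen from the robot, and its face looks along its own +x, roughly at the mirror. Origin on the bench below the disc's face.
- target_centre (a point): centre of the target's face, 34 mm above the bench; the camera must see this point by way of the mirror: the reflected line of sight must pass it within 12 mm sideways
- brush: loose bench brush, about 140 g, standing on stiff bristles: bristle block 96 x 26 mm, 34 mm high; wooden back 102 x 32 mm up to 47 mm; on it a wooden grip ridge 80 mm long, 20 mm wide, 47 to 85 mm above the bristle ends. Origin at the bristle ends under the centre, long axis x, z up; take the ridge from above across y.
- cap_a: light grey screw cap, 54 mm diameter, 28 mm high, about 12 g, lying on the bed; origin at the centre of its underside
- cap_b: blue screw cap of the same size, lying on the bed; origin at the centre of its underside
- filter_jar: bystander: clear jar with screw lid, 63 mm diameter, 70 mm high, on the bench past the camera end of the bed; origin under its centre
- dropper_bottle: bystander: small amber bottle with black cap, 32 mm diameter, 68 mm high, on the bench; origin under its centre
- timer: bystander: flat white timer 66 x 66 x 19 mm on the bench; origin under its centre
There are look-alikes about, which are no part of the job. Leave any orange look-alike of the brush alone.

How it is judged:
On the way, in this order (a step that is already met when the one before it is completed fails the run):
1. both caps have been swept off the bed and lie on the bench while the brush is still in the fingers (height (world z) of cap_a between -0.01 and 0.003 m and height (world z) of cap_b between -0.01 and 0.003 m and contact force between the fingers and brush above 0.5 N), for 0.1 s.
2. the brush stands on the bench, let go (height (world z) of brush between -0.01 and 0.003 m and angle between brush's own z axis and vertical below 0.15 rad and contact force between the fingers and brush below 0.1 N), for 0.1 s.
3. the fingers hold the knob with the target in the reflected line of sight (y of target_centre in the frame of sight between -0.012 and 0.012 m and x of target_centre in the frame of sight above 0.05 m and contact force between the fingers and mirror_c6 above 1 N), for 0.3 s.
At the end, for the whole second after the job is handed in: The fingers hold the knob (over 1 N), the mirror is still (under 0.1 rad/s), the reflected line of sight passes the target centre within 12 mm; both caps lie on the bench off the bed (within 3 mm of its top); the brush stands upright on the bench (3 mm, 0.15 rad), let go (all of step 2 and all of step 3 and height (world z) of cap_a between -0.01 and 0.003 m and height (world z) of cap_b between -0.01 and 0.003 m and velocity of joint mirror between -0.1 and 0.1 rad/s); the arm keeps its last pose, push and grip.
It fails at once if the gripper or arm touches a screw cap (contact force between any of the fingers, the arm and cap_a above 0.5 N or contact force between any of the fingers, the arm and cap_b above 0.5 N).
It fails at once if a bystander is moved by more than 30 mm (distance of any of filter_jar, dropper_bottle, timer from where it was at the start of the episode above 0.03 m).
It also fails if it takes over 58 s, if anything falls off the work surface, if the arm or the gripper's body presses on something with over 40 N, if the wrist force passes 120 N, or if a joint passes its speed limit or range.

## Working session

There is one attempt and no reset: what is moved stays moved. The work goes in short steps, Python scripts to look and compute and a tool call to move; the robot and the scene stay as the last step left them, time stands still between calls to the robot, and variables do not carry over. Pictures are saved under pics/ and viewed, at most 10 in all, crops included, and the job is handed in when it is done.

Besides the shell and the picture viewer there is one more tool, called after ">>>" by a JSON object that holds its "op" and its "data". move_arm: Moves the arm, as the interface text tells. Its arguments: {"type":"object","properties":{"moves":{"type":"array"},"force":{"type":"number"}},"required":["moves"]}

```bash
mkdir -p pics; cat > h.py <<'E'
import numpy as np,cv2,pickle
def snap(ctrl,n,f):
    s=ctrl.snapshot(n); cv2.imwrite(f'pics/{f}.png',s['image']); pickle.dump(s,open(f'pics/{f}.pkl','wb')); return s
def load(f): return pickle.load(open(f'pics/{f}.pkl','rb'))
def ray(s,u,v):
    d=np.linalg.inv(s['camera_matrix'])@[u,v,1]; d=np.array(s['orientation'])@[d[0],-d[1],-d[2]]
    return np.array(s['xyz']),d/np.linalg.norm(d)
def atz(s,u,v,z):
    o,d=ray(s,u,v); return o+d*(z-o[2])/d[2]
def tri(*r):
    A=0;b=0
    for o,d in r:
        P=np.eye(3)-np.outer(d,d);A=A+P;b=b+P@o
    p=np.linalg.solve(A,b); return p,[np.linalg.norm(np.cross(p-o,d)) for o,d in r]
def proj(s,p):
    c=np.array(s['orientation']).T@(np.array(p)-s['xyz']); q=s['camera_matrix']@[c[0],-c[1],-c[2]]; return q[:2]/q[2]
E
python3 - <<'E'
from rig import ctrl
from h import *
for n in('side','top','wrist'):
    s=snap(ctrl,n,n+'0'); print(n,s['xyz'],np.round(s['orientation'],3).tolist(),s['camera_matrix'].tolist(),[k for k in s])
print(ctrl.get_state())
E
```

```text
side [ 0.18474723 -0.65976011  0.71082182] [[0.949, 0.202, -0.241], [-0.315, 0.622, -0.717], [0.005, 0.756, 0.654]] [[439.0271902868492, 0.0, 321.6120245200543], [0.0, 439.0271902868492, 238.42258055129204], [0.0, 0.0, 1.0]] ['image', 'camera_matrix', 'xyz', 'orientation']
top [0.20244335 0.01434999 1.24948395] [[0.017, 0.983, -0.183], [-0.999, 0.023, 0.029], [0.033, 0.182, 0.983]] [[460.9503044770751, 0.0, 318.6798815527322], [0.0, 460.9503044770751, 235.75031602180374], [0.0, 0.0, 1.0]] ['image', 'camera_matrix', 'xyz', 'orientation']
wrist [0.08537224 0.62281219 0.37237251] [[0.248, -0.93, -0.271], [0.969, 0.238, 0.07], [-0.0, -0.28, 0.96]] [[422.5482935547287, 0.0, 325.93166062678847], [0.0, 422.5482935547287, 238.37868887558602], [0.0, 0.0, 1.0]] ['image', 'camera_matrix', 'xyz', 'orientation']
{'clock': 0.15, 'joint_positions': array([ 1.30204000e+00,  4.23697496e-01,  1.63052649e+00, -1.97510168e-05,
        1.08859879e+00, -1.89939579e-02]), 'qvel': array([ 0.00131519, -0.00095643, -0.0044762 , -0.00017657,  0.00193616,
       -0.00012454]), 'joint_efforts': array([ 1.49027859e-03, -5.57767045e+01, -2.82017308e+01, -2.49214844e-05,
        4.76005225e-03,  5.38325173e-05]), 'eef_pos': array([0.15434402, 0.60519155, 0.23069943]), 'eef_rot': array([[-9.68973450e-01,  2.47164638e-01, -3.09767889e-04],
       [ 2.47164832e-01,  9.68972718e-01, -1.19061368e-03],
       [ 5.87903451e-06, -1.23023677e-03, -9.99999243e-01]]), 'force': array([ 0.8643836 , -0.11107508,  0.39778857]), 'moment': array([-0.06581563, -0.01642758,  0.0158609 ]), 'finger_force': 0.0, 'opening': 0.08522831314137828}
```

View pics/top0.png

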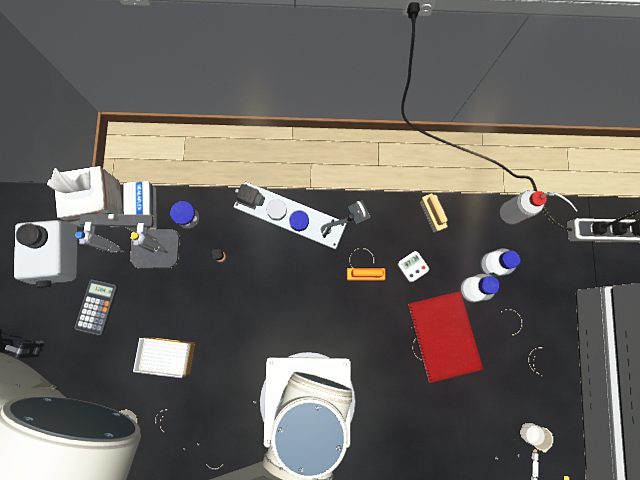

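View pics/side0.png

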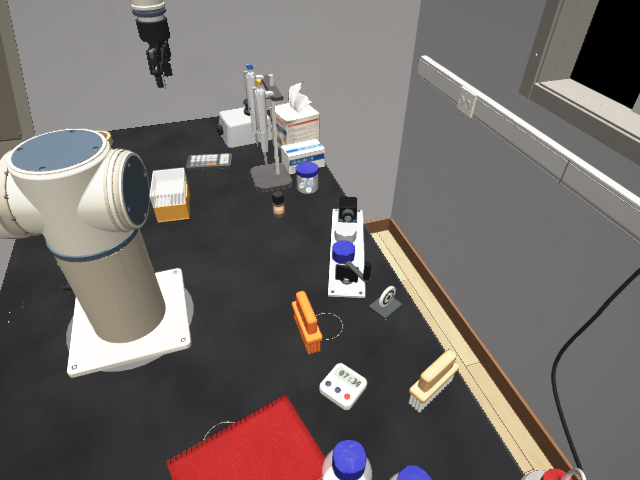

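The top view shows the bed at about (238,185) to (345,248). The camera is at (250,195), the grey cap at (277,209), the blue cap at (299,220), the mirror and knob near (330,225), and the target at (358,211). There are two brushes: an orange one at top (366,274) / side (307,322), and a wooden one at top (434,212) / side (434,378). The task rules out the orange one and the wooden one matches the description, so I'll check it in an enlarged crop.

```bash
python3 - <<'E'
from h import *
t=load('top0');s=load('side0')
a=cv2.resize(t['image'][175:255,225:455],(800,278),interpolation=cv2.INTER_CUBIC)
b=cv2.resize(s['image'][190:320,300:420],(296,320),interpolation=cv2.INTER_CUBIC)
c=cv2.resize(s['image'][330:430,390:480],(288,320),interpolation=cv2.INTER_CUBIC)
o=np.zeros((600,800,3),np.uint8);o[:278]=a;o[279:599,:296]=b;o[279:599,300:588]=c
cv2.imwrite('pics/crop1.png',o)
for n,u,v,z in [('bedTL',248,183,.008),('bedBL',234,205,.008),('bedTR',347,225,.008),('bedBR',337,248,.008),('grey',276.5,209,.028+.008),('blue',299,220,.036),('brush',434,212,.085),('target',358,211,.03),('timer',413,266,.019),('bottle',219,255,.05),('jar',182,212,.07)]:
    print(n,np.round(atz(t,u,v,z),3))
E
```

```text
bedTL [0.578 0.177 0.008]
bedBL [0.514 0.213 0.008]
bedTR [ 0.465 -0.1    0.008]
bedBR [ 0.4   -0.073  0.008]
grey [0.499 0.094 0.036]
blue [0.47  0.032 0.036]
brush [ 0.489 -0.321  0.085]
target [ 0.5   -0.128  0.03 ]
timer [ 0.354 -0.278  0.019]
bottle [0.368 0.238 0.05 ]
jar [0.476 0.336 0.07 ]
```

View pics/crop1.png

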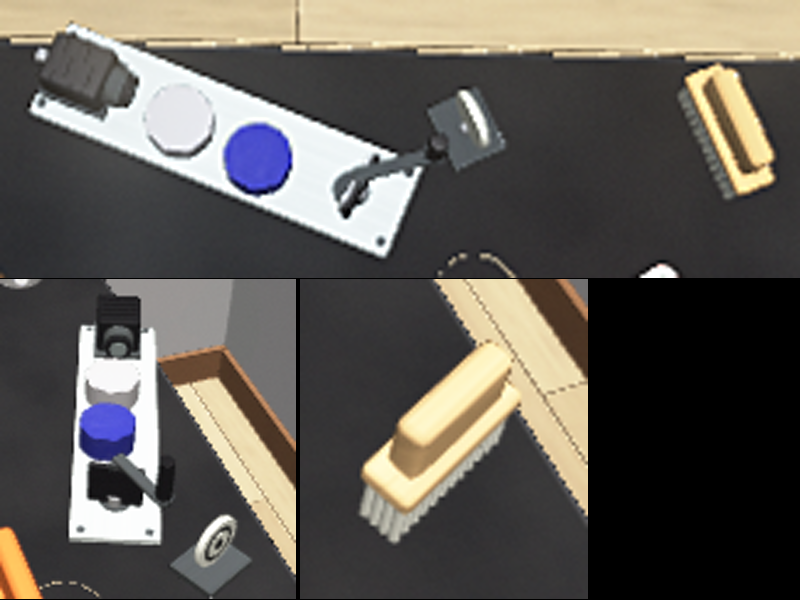

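The crop confirms the wooden, pale-bristled brush as the one meant. The caps lie between the lens and the mirror. The knob tip is at crop (437,145) in top and (166,465) in side. Next I fit the bed pose and triangulate the brush and knob.

```bash
cat > fit.py <<'E'
from h import *
from scipy.optimize import least_squares
t=load('top0');s=load('side0')
T=lambda x,y:(225+x/3.478,175+y/3.475); S=lambda x,y:(300+x/2.467,190+(y-279)/2.461); B=lambda x,y:(390+(x-300)/3.2,330+(y-279)/3.2)
bed=[(40,260),(-40,260),(-40,-45),(40,-45)]
tp=[T(70,25),T(30,112),T(387,256),T(427,170)]
sp=[None,S(80,326),S(69,543),S(160,543)]
def W(p,b,z):
    c,si=np.cos(p[2]),np.sin(p[2]); return [p[0]+c*b[0]*1e-3-si*b[1]*1e-3,p[1]+si*b[0]*1e-3+c*b[1]*1e-3,z]
def r(p):
    o=[]
    for b,a,q in zip(bed,tp,sp):
        o+=list(proj(t,W(p,b,.008))-a)
        if q: o+=list(proj(s,W(p,b,.008))-q)
    return o
f=least_squares(r,[.43,-.04,-.4]); p=f.x
def tobed(w): 
    d=np.array(w[:2])-p[:2];c,si=np.cos(p[2]),np.sin(p[2]);return np.round([1e3*(c*d[0]+si*d[1]),1e3*(-si*d[0]+c*d[1])],1)
if __name__=='__main__':
    print('bed',p,np.round(f.fun,1))
    def X(n,a,b):
        q,e=tri(ray(t,*a),ray(s,*b)); print(n,np.round(q,4),np.round(e,4),'bed',tobed(q)); return q
    X('knobtop',T(437,142),S(166,460))
    a=X('ridge near',T(762,158),B(410,432));b=X('ridge far',T(722,75),B(497,350))
    print('axis',np.degrees(np.arctan2(*(b-a)[1::-1])),np.linalg.norm(b-a),(a+b)/2)
    X('grey',T(180,117),S(112,365));X('blue',T(258,155),S(107,415));
    X('target c',T(477,118),S(216,540))
    print('edge x',atz(t,*T(300,40),0),atz(t,*T(600,52),0))
E
python3 fit.py
```

```text
bed [ 0.45021767 -0.04417582 -0.36991952] [ 0.5 -0.4  0.2  0.3 -0.4  0.5  0.2  0.7 -0.5 -1.  -0.6 -1.1  0.3  0.5]
knobtop [ 0.468  -0.1     0.1092] [0.0003 0.0003] bed [ 36.7 -45.6]
ridge near [ 0.4662 -0.347   0.0837] [0.0011 0.0011] bed [ 124.4 -276.5]
ridge far [ 0.531  -0.3186  0.0849] [0.0003 0.0003] bed [ 174.6 -226.7]
axis 23.637800021796814 0.07070907829775429 [ 0.49863363 -0.33278226  0.08432724]
grey [0.4966 0.0918 0.0515] [0.0006 0.0006] bed [ -5.9 143.5]
blue [0.4693 0.0315 0.0454] [0.0004 0.0004] bed [-9.5 77.4]
target c [ 0.5027 -0.1375  0.0422] [0.0005 0.0005] bed [ 82.7 -68.1]
edge x [0.57505322 0.00060029 0.        ] [ 0.57143837 -0.24331846  0.        ]
```

```bash
cat > go.py <<'E'
from h import *
def row(R,p,q,yaw,tool=None):
    """row to tcp q, tool pointing down with tool x at yaw deg, from pose R,p"""
    from scipy.spatial.transform import Rotation as Ro
    y=np.radians(yaw);X=np.array([np.cos(y),np.sin(y),0]);Z=np.array([0,0,-1.])
    D=np.c_[X,np.cross(Z,X),Z]
    return np.round(np.r_[np.degrees(Ro.from_matrix(R.T@D).as_rotvec()),1e3*R.T@(np.array(q)-p)],1).tolist()
def rows(ctrl,*w):
    st=ctrl.get_state();R=np.array(st['eef_rot']);p=np.array(st['eef_pos'])
    print('tcp',np.round(p,4),'yaw',round(float(np.degrees(np.arctan2(R[1,0],R[0,0]))),1),'t',st['clock'],'J',np.round(st['joint_positions'],2))
    for q,yaw in w: print(q,yaw,row(R,p,q,yaw))
E
python3 -c "
from rig import ctrl
from go import *
rows(ctrl,((.33,.22,.30),100),((.499,-.333,.25),23.6))"
```

```text
tcp [0.1543 0.6052 0.2307] yaw 165.7 t 0.15 J [ 1.3   0.42  1.63 -0.    1.09 -0.02]
(0.33, 0.22, 0.3) 100 [-0.1, 0.0, 65.7, -265.4, -329.9, -68.9]
(0.499, -0.333, 0.25) 23.6 [-0.0, 0.1, 142.1, -565.9, -823.9, -18.3]
```

>>> {"op": "move_arm", "data": {"moves": [[0, 0, 66, -265, -330, -69, 1], [0, 0, 66, -265, -330, -69, 1], [0, 0, 66, -265, -330, -69, 1], [0, 0, 66, -265, -330, -69, 1], [0, 0, 66, -265, -330, -69, 1], [0, 0, 66, -265, -330, -69, 1], [0, 0, 66, -265, -330, -69, 1], [0, 0, 66, -265, -330, -69, 1], [0, 0, 66, -265, -330, -69, 1], [0, 0, 66, -265, -330, -69, 1]]}}

```text
clock: 1.15
eef_pos: [0.3308, 0.2179, 0.301]
eef_rot: [[-0.164, 0.986, 0.001], [0.986, 0.164, 0.0], [-0.0, 0.001, -1.0]]
force: [-0.4, 0.1, 0.7]
opening: 0.0854
finger_force: 0.0
```

```bash
python3 -c "
from rig import ctrl
from go import *
rows(ctrl,((.499,-.333,.25),23.6))"
```

```text
tcp [0.3308 0.2179 0.301 ] yaw 99.4 t 1.15 J [ 0.55 -0.02  2.02 -0.    1.14  0.39]
(0.499, -0.333, 0.25) 23.6 [0.1, -0.0, 75.8, -571.0, 75.5, 51.2]
```

>>> {"op": "move_arm", "data": {"moves": [[0, 0, 75.8, -571, 75.5, 51, 1], [0, 0, 75.8, -571, 75.5, 51, 1], [0, 0, 75.8, -571, 75.5, 51, 1], [0, 0, 75.8, -571, 75.5, 51, 1], [0, 0, 75.8, -571, 75.5, 51, 1], [0, 0, 75.8, -571, 75.5, 51, 1], [0, 0, 75.8, -571, 75.5, 51, 1], [0, 0, 75.8, -571, 75.5, 51, 1], [0, 0, 75.8, -571, 75.5, 51, 1], [0, 0, 75.8, -571, 75.5, 51, 1], [0, 0, 75.8, -571, 75.5, 51, 1], [0, 0, 75.8, -571, 75.5, 51, 1]]}}

```text
clock: 2.35
eef_pos: [0.5014, -0.3324, 0.2483]
eef_rot: [[0.915, 0.404, -0.0], [0.404, -0.915, -0.0], [-0.0, 0.0, -1.0]]
force: [0.1, 0.5, -0.1]
opening: 0.0854
finger_force: 0.0
```

```bash
python3 -c "
from rig import ctrl
from go import *
rows(ctrl)
snap(ctrl,'wrist','w1')"
```

```text
tcp [ 0.5014 -0.3324  0.2483] yaw 23.8 t 2.35 J [-0.61  0.37  1.67 -0.    1.1   0.55]
```

View pics/w1.png

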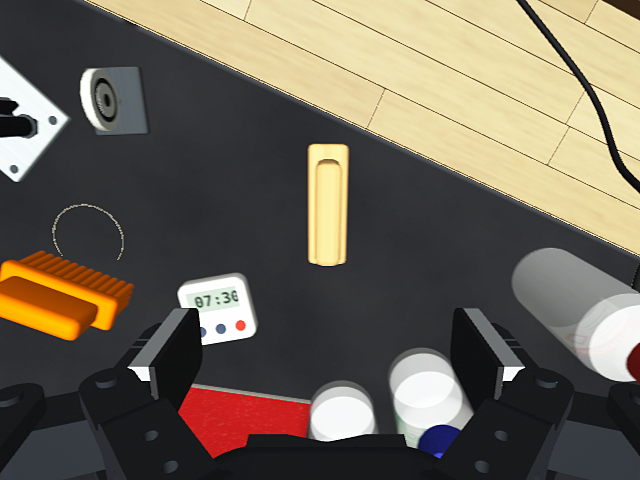

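The wrist view shows the wooden brush's back at columns 308–348 and rows 145–265, lined up with the tool. The target is at (105,100) and the orange decoy is at left (60,295).

```bash
python3 -c "
from rig import ctrl
from go import *
s=load('w1')
g=lambda u,v,z:np.round(atz(s,u,v,z),4)
a,b=g(308,146,.047),g(349,146,.047);print('far end mid',(a+b)/2,'width',np.linalg.norm(a-b))
f=(a+b)/2
n=g(328,264,.085);print('ridge near',n)
m=g(328,165,.085);print('ridge far top',m,np.linalg.norm(m-n))
ax=(f-n)[:2];print(np.degrees(np.arctan2(ax[1],ax[0])))
y=np.radians(23.8);c=f[:2]-.051*np.array([np.cos(y),np.sin(y)]);print('centre from far',c,'from near',n[:2]+.04*np.array([np.cos(y),np.sin(y)]))
t=tri(ray(s,328,168),ray(load('top0'),225+722/3.478,175+75/3.475));print('tri',t)
rows(ctrl,((.498,-.332,.06),23.8))"
```

```text
far end mid [ 0.54585 -0.3147   0.047  ] width 0.032552265666156016
ridge near [ 0.4671 -0.3488  0.085 ]
ridge far top [ 0.5357 -0.3185  0.085 ] 0.07499366639923662
23.413377449984527
centre from far [ 0.49918706 -0.33528081] from near [ 0.50369839 -0.33265819]
tri (array([ 0.53285574, -0.32007774,  0.07813948]), [np.float64(0.00041107000096055415), np.float64(0.00041107000096072584)])
tcp [ 0.5023 -0.3349  0.248 ] yaw 23.8 t 2.4 J [-0.61  0.37  1.67 -0.    1.1   0.55]
(0.498, -0.332, 0.06) 23.8 [0.1, -0.0, -0.0, -2.7, -4.8, 188.0]
```

>>> {"op": "move_arm", "data": {"moves": [[0, 0, 0, -1, 0, 50, 1], [0, 0, 0, -1, 0, 100, 1], [0, 0, 0, -1, 0, 150, 1], [0, 0, 0, -1, 0, 180, 1], [0, 0, 0, -1, 0, 196, 1], [0, 0, 0, -1, 0, 196, 1], [0, 0, 0, -1, 0, 196, 0], [0, 0, 0, -1, 0, 196, 0], [0, 0, 0, -1, 0, 196, 0], [0, 0, 0, -1, 0, 196, 0], [0, 0, 0, -1, 0, 196, 0], [0, 0, 0, -1, 0, 196, 0]], "force": 60}}

```text
clock: 3.6
eef_pos: [0.4997, -0.3306, 0.0545]
eef_rot: [[0.914, 0.405, 0.001], [0.405, -0.914, -0.001], [0.001, 0.001, -1.0]]
force: [-0.9, 1.3, 7.4]
opening: 0.0187
finger_force: 58.9
```

```bash
python3 -c "
from rig import ctrl
from go import *
from fit import p,W
yaw=np.degrees(p[2])+90
for x,z in((42,.25),(42,.067),(-60,.067)): print(x,np.round(W(p,(x,112),z),4))
rows(ctrl,((.4997,-.3306,.25),23.8),(tuple(W(p,(42,112),.25)),yaw))"
```

```text
42 [0.5299 0.0451 0.25  ]
42 [0.5299 0.0451 0.067 ]
-60 [0.4348 0.0819 0.067 ]
tcp [ 0.4997 -0.3306  0.0545] yaw 23.9 t 3.6 J [-0.6   0.63  1.78 -0.    0.73  0.55]
(0.4997, -0.3306, 0.25) 23.8 [0.1, -0.0, 0.1, 0.1, 0.2, -195.5]
(np.float64(0.5298691685184167), np.float64(0.04506340078386972), 0.25) 68.80517276198843 [0.1, -0.0, -44.9, 179.8, -331.1, -195.8]
```

>>> {"op": "move_arm", "data": {"moves": [[0, 0, 0, 0, 0, -50, 0], [0, 0, 0, 0, 0, -100, 0], [0, 0, 0, 0, 0, -150, 0], [0, 0, 0, 0, 0, -196, 0], [0, 0, -45, 180, -331, -196, 0], [0, 0, -45, 180, -331, -196, 0], [0, 0, -45, 180, -331, -196, 0], [0, 0, -45, 180, -331, -196, 0], [0, 0, -45, 180, -331, -196, 0], [0, 0, -45, 180, -331, -196, 0], [0, 0, -45, 180, -331, -196, 0], [0, 0, -45, 180, -331, -196, 0]]}}

```text
clock: 4.8
eef_pos: [0.5294, 0.0486, 0.2494]
eef_rot: [[0.358, 0.934, 0.0], [0.934, -0.358, 0.001], [0.001, -0.0, -1.0]]
force: [0.9, -1.0, -2.2]
opening: 0.0191
finger_force: 59.7
```

>>> {"op": "move_arm", "data": {"moves": [[0, 0, 0, 0, 0, 0, 0], [0, 0, 0, 0, 0, 0, 0]]}}

```text
clock: 5.0
eef_pos: [0.5294, 0.0456, 0.2492]
eef_rot: [[0.359, 0.934, -0.0], [0.934, -0.359, -0.0], [-0.001, -0.0, -1.0]]
force: [0.3, -0.5, -2.8]
opening: 0.0193
finger_force: 59.7
```

```bash
python3 -c "
from rig import ctrl
from go import *
from fit import p,W,tobed
snap(ctrl,'wrist','w2');t=snap(ctrl,'top','top2');s=snap(ctrl,'side','side2')
w=load('w2')
o=np.zeros((480,800,3),np.uint8);o[:,:440]=w['image'][:,100:540]
o[:,440:800]=cv2.resize(s['image'][150:310,290:410],(360,480),interpolation=cv2.INTER_CUBIC)
cv2.imwrite('pics/c2.png',o)
st=ctrl.get_state();print(tobed(st['eef_pos']),st['opening'])
rows(ctrl,(W(p,(42,112),.12),68.8))"
```

```text
[ 42.1 111.1] 0.01904954589111198
tcp [0.5296 0.0442 0.2493] yaw 68.8 t 5.15 J [ 0.06  0.26  1.82 -0.    1.06  0.43]
[np.float64(0.5298691685184167), np.float64(0.04506340078386972), 0.12] 68.8 [-0.0, 0.0, 0.0, 0.9, -0.1, 129.3]
```

View pics/c2.png

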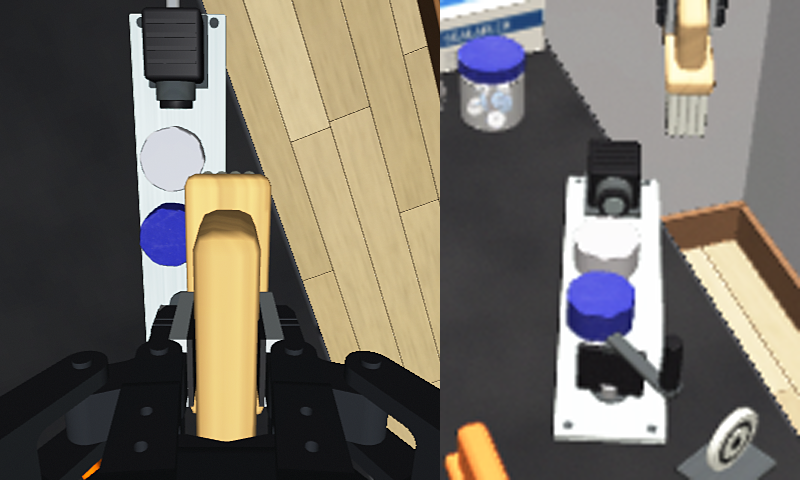

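The brush hangs straight in the grip. In the wrist crop the grey cap is at (172,159) and the blue cap's left edge is at column 141, row 237.

```bash
python3 -c "
from go import *
from fit import p,W,tobed
w=load('w2')
h=.2493-.0545+.047
for n,u,v,z in(('grey L',240,159,.036),('grey R',305,159,.036),('grey top',272,127,.036),('grey c',272,159,.036),('blue L',241,237,.036),('blue top',269,204,.036),('brush back far',328,178,h),('backL',286,178,h),('backR',371,178,h),('bedL',233,100,.008),('bedR',326,100,.008),('ledge',346,170,.0)): q=atz(w,u,v,z);print(n,np.round(q,3),tobed(q))"
```

```text
grey L [0.476 0.105 0.036] [-30.1 148.8]
grey R [0.526 0.086 0.036] [ 23.8 148.9]
grey top [0.511 0.119 0.036] [ -2.7 174.5]
grey c [0.501 0.096 0.036] [ -3.6 148.8]
blue L [0.449 0.044 0.036] [-32.9  81.5]
blue top [0.483 0.062 0.036] [ -7.4 110.8]
brush back far [0.548 0.092 0.242] [ 41.7 162.1]
backL [0.534 0.097 0.242] [ 26.9 162.1]
backR [0.562 0.086 0.242] [ 56.9 162.1]
bedL [0.485 0.153 0.008] [-39.  196.2]
bedR [0.56  0.124 0.008] [ 41.1 196.4]
ledge [0.555 0.061 0.   ] [ 59.6 135.5]
```

>>> {"op": "move_arm", "data": {"moves": [[0, 0, 0, 4, 0, 50, 0], [0, 0, 0, 4, 0, 100, 0], [0, 0, 0, 4, 0, 140, 0], [0, 0, 0, 4, 0, 165, 0], [0, 0, 0, 4, 0, 176, 0], [0, 0, 0, 4, 0, 183, 0], [0, 0, 0, 4, 0, 183, 0], [0, 0, 0, 4, 0, 183, 0]]}}

```text
clock: 5.95
eef_pos: [0.5323, 0.0488, 0.0675]
eef_rot: [[0.361, 0.933, 0.002], [0.933, -0.361, 0.0], [0.001, 0.002, -1.0]]
force: [-0.1, 0.5, -1.4]
opening: 0.0191
finger_force: 59.5
```

```bash
python3 -c "
from rig import ctrl
from go import *
from fit import tobed
st=ctrl.get_state();print(tobed(st['eef_pos']),st['eef_pos'][2],st['force'],st['opening'])
s=snap(ctrl,'side','side3');t=snap(ctrl,'top','top3')
o=np.zeros((500,800,3),np.uint8);o[:,:400]=cv2.resize(s['image'][190:290,310:390],(400,500),interpolation=cv2.INTER_CUBIC)
o[:,400:]=cv2.resize(t['image'][160:260,245:325],(400,500),interpolation=cv2.INTER_CUBIC)
cv2.imwrite('pics/c3.png',o)"
```

```text
[ 42.9 116.4] 0.06753326396688385 [-0.10516357  0.50733368 -1.37757169] 0.019143418436578373
```

View pics/c3.png

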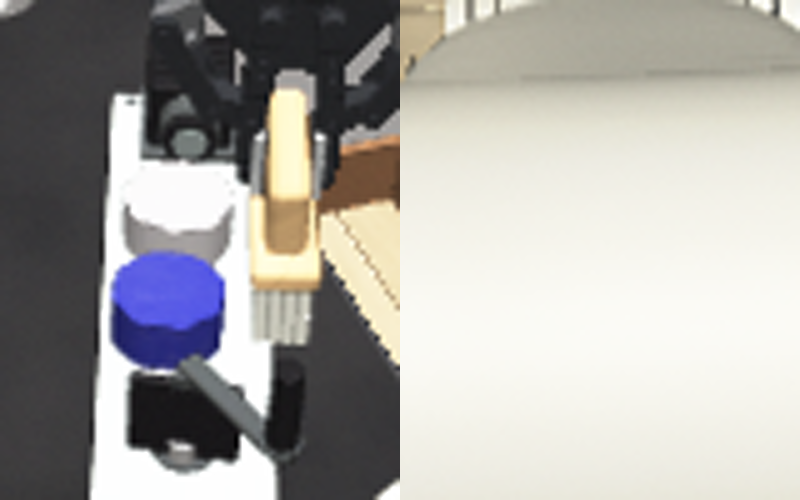

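The brush is lowered beside both caps, clear of the mirror and camera, so I sweep towards the robot.

>>> {"op": "move_arm", "data": {"moves": [[0, 0, 0, 0, -4, 2, 0], [0, 0, 0, 0, -10, 2, 0], [0, 0, 0, 0, -16, 2, 0], [0, 0, 0, 0, -22, 2, 0], [0, 0, 0, 0, -28, 2, 0], [0, 0, 0, 0, -34, 2, 0], [0, 0, 0, 0, -40, 2, 0], [0, 0, 0, 0, -46, 2, 0], [0, 0, 0, 0, -52, 2, 0], [0, 0, 0, 0, -58, 2, 0], [0, 0, 0, 0, -64, 2, 0]]}}

```text
clock: 7.15
eef_pos: [0.471, 0.0723, 0.0643]
eef_rot: [[0.36, 0.933, -0.0], [0.933, -0.36, -0.0], [-0.0, -0.0, -1.0]]
force: [-0.8, -0.7, -2.3]
opening: 0.0193
finger_force: 59.6
```

>>> {"op": "move_arm", "data": {"moves": [[0, 0, 0, 0, -6, 0, 0], [0, 0, 0, 0, -12, 0, 0], [0, 0, 0, 0, -18, 0, 0], [0, 0, 0, 0, -24, 0, 0], [0, 0, 0, 0, -30, 0, 0], [0, 0, 0, 0, -34, 0, 0], [0, 0, 0, 0, -34, 0, 0], [0, 0, 0, 0, -34, 0, 0]]}}

```text
clock: 7.95
eef_pos: [0.44, 0.0844, 0.0644]
eef_rot: [[0.36, 0.933, 0.0], [0.933, -0.36, 0.0], [0.0, 0.0, -1.0]]
force: [0.5, 0.1, -1.2]
opening: 0.019
finger_force: 59.6
```

```bash
python3 -c "
from rig import ctrl
from go import *
from fit import tobed
st=ctrl.get_state();print(tobed(st['eef_pos']),st['eef_pos'][2],st['force'],st['opening'])
s=snap(ctrl,'side','side4');w=snap(ctrl,'wrist','w4')
o=np.zeros((480,800,3),np.uint8);o[:,:480]=cv2.resize(s['image'][190:310,280:400],(480,480),interpolation=cv2.INTER_CUBIC)
o[:,480:]=cv2.resize(w['image'],(320,240)).repeat(2,0)[:480]
cv2.imwrite('pics/c4.png',o)"
```

```text
[-56.  116.2] 0.06438455392440907 [ 0.51478415  0.12968343 -1.17494029] 0.01895616574669704
```

View pics/c4.png

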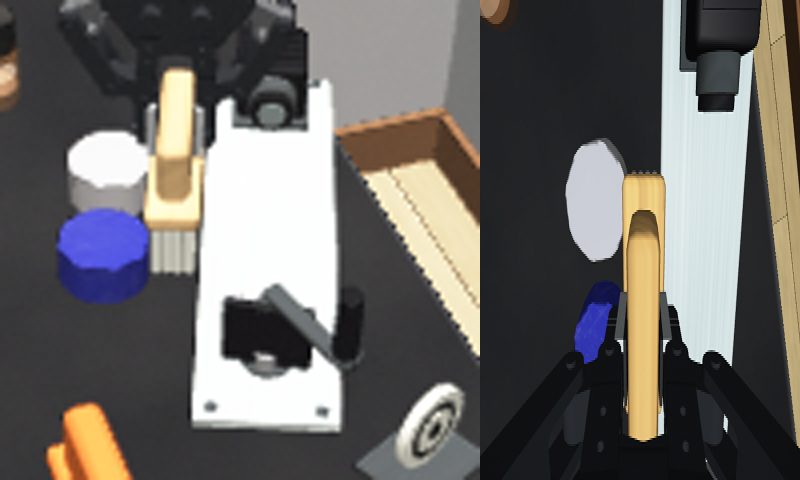

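Both caps lie flat on the bench beside the bed. I carry the brush back to its original clear spot.

```bash
python3 -c "
from rig import ctrl
from go import *
rows(ctrl,((.48,.045,.23),60),((.4997,-.3306,.23),23.8))"
```

```text
tcp [0.4401 0.0843 0.0644] yaw 68.9 t 8.05 J [ 0.16  0.46  2.11 -0.    0.57  0.53]
(0.48, 0.045, 0.23) 60 [0.0, -0.0, 8.9, -22.3, 51.4, -165.6]
(0.4997, -0.3306, 0.23) 23.8 [0.0, -0.0, 45.1, -365.6, 205.1, -165.6]
```

>>> {"op": "move_arm", "data": {"moves": [[0, 0, 0, 0, 1, -50, 0], [0, 0, 0, 0, 1, -100, 0], [0, 0, 0, 0, 1, -166, 0], [0, 0, 0, 0, 1, -166, 0], [0, 0, 45, -366, 205, -166, 0], [0, 0, 45, -366, 205, -166, 0], [0, 0, 45, -366, 205, -166, 0], [0, 0, 45, -366, 205, -166, 0], [0, 0, 45, -366, 205, -166, 0], [0, 0, 45, -366, 205, -166, 0], [0, 0, 45, -366, 205, -166, 0], [0, 0, 45, -366, 205, -166, 0]]}}

```text
clock: 9.25
eef_pos: [0.4963, -0.3144, 0.2302]
eef_rot: [[0.915, 0.404, -0.0], [0.404, -0.915, 0.0], [-0.0, -0.0, -1.0]]
force: [1.6, -0.2, -2.1]
opening: 0.019
finger_force: 59.8
```

```bash
python3 -c "
from rig import ctrl
from go import *
rows(ctrl,((.4997,-.3306,.23),23.8),((.4997,-.3306,.055),23.8))"
```

```text
tcp [ 0.4963 -0.3144  0.2302] yaw 23.9 t 9.25 J [-0.59  0.37  1.72  0.    1.06  0.57]
(0.4997, -0.3306, 0.23) 23.8 [-0.0, 0.0, 0.1, -3.4, 16.2, 0.1]
(0.4997, -0.3306, 0.055) 23.8 [-0.0, 0.0, 0.1, -3.4, 16.3, 175.1]
```

>>> {"op": "move_arm", "data": {"moves": [[0, 0, 0, 0, 0, 45, 0], [0, 0, 0, 0, 0, 90, 0], [0, 0, 0, 0, 0, 130, 0], [0, 0, 0, 0, 0, 155, 0], [0, 0, 0, 0, 0, 166, 0], [0, 0, 0, 0, 0, 172, 0], [0, 0, 0, 0, 0, 174, 0], [0, 0, 0, 0, 0, 175, 0], [0, 0, 0, 0, 0, 175, 0]]}}

```text
clock: 10.15
eef_pos: [0.4974, -0.3126, 0.0566]
eef_rot: [[0.914, 0.405, 0.002], [0.405, -0.914, -0.001], [0.001, 0.002, -1.0]]
force: [0.7, 0.2, -2.3]
opening: 0.0191
finger_force: 59.8
```

>>> {"op": "move_arm", "data": {"moves": [[0, 0, 0, 0, 0, 1, 0], [0, 0, 0, 0, 0, 2, 0], [0, 0, 0, 0, 0, 2.5, 0], [0, 0, 0, 0, 0, 2.5, 0]]}}

```text
clock: 10.55
eef_pos: [0.4972, -0.3125, 0.0544]
eef_rot: [[0.914, 0.405, 0.001], [0.405, -0.914, -0.001], [0.001, 0.001, -1.0]]
force: [-2.8, 1.3, 9.4]
opening: 0.0193
finger_force: 61.4
```

Contact (9 N). I release the brush and lift.

>>> {"op": "move_arm", "data": {"moves": [[0, 0, 0, 0, 0, -0.5, 1], [0, 0, 0, 0, 0, -0.5, 1], [0, 0, 0, 0, 0, -0.5, 1], [0, 0, 0, 0, 0, -0.5, 1], [0, 0, 0, 0, 0, -0.5, 1], [0, 0, 0, 0, 0, -0.5, 1], [0, 0, 0, 0, 0, -20, 1], [0, 0, 0, 0, 0, -70, 1], [0, 0, 0, 0, 0, -120, 1], [0, 0, 0, 0, 0, -170, 1], [0, 0, 0, 0, 0, -195, 1], [0, 0, 0, 0, 0, -195, 1]]}}

```text
clock: 11.75
eef_pos: [0.4987, -0.3135, 0.2526]
eef_rot: [[0.914, 0.405, 0.007], [0.405, -0.914, -0.005], [0.005, 0.007, -1.0]]
force: [-0.4, 0.4, -0.5]
opening: 0.0854
finger_force: 0.0
```

```bash
python3 -c "
from rig import ctrl
from go import *
from fit import p,W,tobed
w=snap(ctrl,'wrist','w5');s=snap(ctrl,'side','side5')
o=np.zeros((480,800,3),np.uint8);o[:,:400]=w['image'][:,:400]
o[:240,400:]=cv2.resize(s['image'][330:430,390:500],(264,240))[:, :].repeat(1,0)[:, :264] if 0 else cv2.resize(s['image'][310:430,310:510],(400,240),interpolation=cv2.INTER_CUBIC)
o[240:,400:]=cv2.resize(s['image'][215:320,320:495],(400,240),interpolation=cv2.INTER_CUBIC)
cv2.imwrite('pics/c5.png',o)
rows(ctrl)"
```

```text
tcp [ 0.4965 -0.312   0.248 ] yaw 23.9 t 11.85 J [-0.58  0.35  1.7   0.    1.09  0.57]
```

View pics/c5.png

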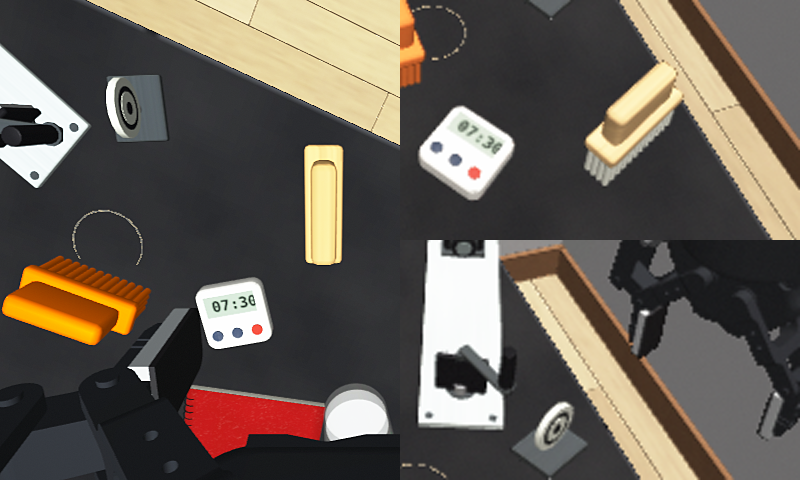

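The brush stands upright on the bench at wrist (323,205). The target dot is at wrist (128,105) and side ≈(388,296). Next I compute the target and the approach over the knob.

```bash
python3 -c "
from rig import ctrl
from go import *
from fit import p,W,tobed
a=load('w1');b=load('w5');s=load('side5')
q,e=tri(ray(a,106,100),ray(b,128,105),ray(s,387.8,295.9));print(q,np.round(e,4),tobed(q))
q,e=tri(ray(b,128,105),ray(s,387.8,295.9));print(q,np.round(e,4),tobed(q))
for u,v in((90,126),(37,188)):print('corner',tobed(atz(b,u,v,.008)))
k=W(p,(37.3,-49.5),.25);print(k)
rows(ctrl,(k,105.8))"
```

```text
[ 0.50655818 -0.13543679  0.03555033] [0.0024 0.0015 0.0029] [ 85.5 -64.7]
[ 0.50687629 -0.13358124  0.03474046] [0.0019 0.0019] [ 85.1 -62.9]
corner [ 41.3 -42.7]
corner [-37.6 -41.4]
[np.float64(0.46709831914060673), np.float64(-0.10381292530052924), 0.25]
tcp [ 0.4965 -0.312   0.248 ] yaw 23.9 t 11.85 J [-0.58  0.35  1.7   0.    1.09  0.57]
[np.float64(0.46709831914060673), np.float64(-0.10381292530052924), 0.25] 105.8 [0.0, 0.0, -81.9, 57.4, -202.3, -2.1]
```

>>> {"op": "move_arm", "data": {"moves": [[0, 0, -82, 57, -202, -2, 1], [0, 0, -82, 57, -202, -2, 1], [0, 0, -82, 57, -202, -2, 1], [0, 0, -82, 57, -202, -2, 1], [0, 0, -82, 57, -202, -2, 1], [0, 0, -82, 57, -202, -2, 1], [0, 0, -82, 57, -202, -2, 1], [0, 0, -82, 57, -202, -2, 1], [0, 0, -82, 57, -202, -2, 1], [0, 0, -82, 57, -202, -2, 1], [0, 0, -82, 57, -202, -2, 1], [0, 0, -82, 57, -202, -2, 1]]}}

```text
clock: 13.05
eef_pos: [0.4661, -0.1041, 0.2485]
eef_rot: [[-0.272, 0.962, -0.003], [0.962, 0.272, 0.001], [0.001, -0.002, -1.0]]
force: [0.0, 0.1, 0.2]
opening: 0.0851
finger_force: 0.0
```

```bash
python3 -c "
from rig import ctrl
from go import *
rows(ctrl)
snap(ctrl,'wrist','w6')"
```

```text
tcp [ 0.4661 -0.1041  0.2485] yaw 105.8 t 13.05 J [-0.24  0.18  1.93  0.    1.03 -0.52]
```

View pics/w6.png

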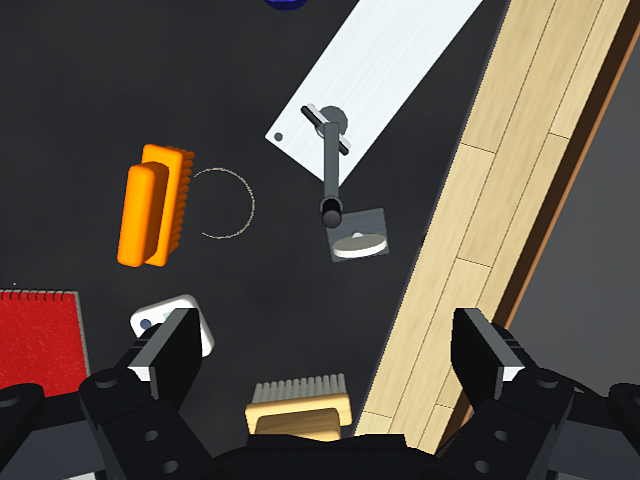

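The knob's top is at (332,217) with its lever running up to the pivot at about (331,122). The bed's near corner is at (266,136) and the target disc at (360,245).

```bash
python3 -c "
from rig import ctrl
from go import *
from fit import p,W,tobed,T,S
w=load('w6');t=load('top0');s=load('side0')
k=atz(w,332,217,.108);print('knob',k,tobed(k))
k2,e=tri(ray(w,332,217),ray(s,*S(166,459)),ray(t,*T(437,142)));print('tri',k2,e,tobed(k2))
print('corner',tobed(atz(w,266,136,.008)), 'lever px dir', tobed(atz(w,331,130,.064)))
for z in(.058,.05,.034):print('target',z,tobed(atz(w,360,238,z)))
rows(ctrl,((k2[0],k2[1],.071),105.8))"
```

```text
knob [ 0.4685722  -0.09873126  0.108     ] [ 36.8 -44.2]
tri [ 0.46826159 -0.0991638   0.1092791 ] [np.float64(0.0007340479575017522), np.float64(0.00037656891447793666), np.float64(0.0009097248641932318)] [ 36.7 -44.7]
corner [-38.6 -38.7] lever px dir [2.6 0.7]
target 0.058 [ 73.4 -53.5]
target 0.05 [ 75.3 -54.9]
target 0.034 [ 79.1 -57.8]
tcp [ 0.4663 -0.1042  0.2488] yaw 105.8 t 13.1 J [-0.24  0.18  1.93 -0.    1.03 -0.52]
(np.float64(0.4682615913515148), np.float64(-0.09916380459568663), 0.071) 105.8 [-0.1, -0.1, -0.0, 4.2, 3.5, 177.8]
```

>>> {"op": "move_arm", "data": {"moves": [[0, 0, 0, 4, 3.5, 50, 1], [0, 0, 0, 4, 3.5, 100, 1], [0, 0, 0, 4, 3.5, 140, 1], [0, 0, 0, 4, 3.5, 165, 1], [0, 0, 0, 4, 3.5, 176, 1], [0, 0, 0, 4, 3.5, 176, 1], [0, 0, 0, 4, 3.5, 176, 0], [0, 0, 0, 4, 3.5, 176, 0], [0, 0, 0, 4, 3.5, 176, 0], [0, 0, 0, 4, 3.5, 176, 0], [0, 0, 0, 4, 3.5, 176, 0], [0, 0, 0, 4, 3.5, 176, 0]], "force": 40}}

```text
clock: 14.3
eef_pos: [0.4692, -0.0998, 0.0745]
eef_rot: [[-0.274, 0.962, 0.0], [0.962, 0.274, -0.0], [-0.0, 0.0, -1.0]]
force: [-2.8, -2.3, 7.0]
opening: 0.0129
finger_force: 38.9
```

```bash
python3 -c "
from rig import ctrl
from go import *
from fit import p,W,tobed
st=ctrl.get_state();R=np.array(st['eef_rot']);e=np.array(st['eef_pos']);print(e,tobed(e),st['opening'],st['finger_force'],st['force'],st['moment'])
k=tobed(e) if 0 else np.array([36.7,-44.7])
piv=k-62*np.array([np.cos(np.radians(-53)),np.sin(np.radians(-53))])
tg=np.array([85.3,-64]);a=np.degrees(np.arctan2(*(tg-piv)[::-1]));q=(74-a)/2;print('piv',piv,'q',q,np.radians(q))
k0=62*np.exp(1j*np.radians(-53+np.degrees(p[2])));
for d in [4,8,12,16,20,24,28,32,36,40,44,48,52,q]:
    kk=k0*np.exp(-1j*np.radians(d))-k0
    v=R.T@np.array([kk.real,kk.imag,0]);print(round(float(d),1),np.round(v[:2],1))
"
```

```text
[ 0.46916075 -0.0997911   0.07447563] [ 37.8 -45. ] 0.012881199860113504 38.86220991611481 [-2.78051508 -2.26511455  7.02531209] [-0.19756705  0.39647026  0.00953765]
piv [-0.61253144  4.81540162] q 56.34725494524813 0.983445123255237
4.0 [ 0.2 -4.3]
8.0 [ 0.6 -8.6]
12.0 [  1.4 -12.9]
16.0 [  2.4 -17.1]
20.0 [  3.8 -21.2]
24.0 [  5.4 -25.2]
28.0 [  7.3 -29.1]
32.0 [  9.5 -32.8]
36.0 [ 11.9 -36.4]
40.0 [ 14.6 -39.8]
44.0 [ 17.5 -43. ]
48.0 [ 20.6 -46. ]
52.0 [ 23.9 -48.8]
56.3 [ 27.7 -51.6]
```

Knob held (opening 12.9 mm, 39 N). I turn the mirror along its arc with the tool turning along.

>>> {"op": "move_arm", "data": {"moves": [[0, 0, 4, 0.2, -4.3, -1, 0], [0, 0, 8, 0.6, -8.6, -1, 0], [0, 0, 12, 1.4, -12.9, -1, 0], [0, 0, 16, 2.4, -17.1, -1, 0], [0, 0, 20, 3.8, -21.2, -1, 0], [0, 0, 24, 5.4, -25.2, -1, 0], [0, 0, 28, 7.3, -29.1, -1, 0], [0, 0, 32, 9.5, -32.8, -1, 0], [0, 0, 36, 11.9, -36.4, -1, 0], [0, 0, 40, 14.6, -39.8, -1, 0], [0, 0, 44, 17.5, -43, -1, 0], [0, 0, 44, 17.5, -43, -1, 0]]}}

```text
clock: 15.5
eef_pos: [0.4227, -0.0947, 0.0747]
eef_rot: [[0.472, 0.882, -0.0], [0.882, -0.472, -0.0], [-0.0, 0.0, -1.0]]
force: [-0.8, -5.7, -6.4]
opening: 0.0126
finger_force: 39.7
```

```bash
cat > k.py <<'E'
from rig import ctrl
from go import *
from fit import p,tobed
st=ctrl.get_state();R=np.array(st['eef_rot']);e=np.array(st['eef_pos'])
piv=np.array([-.6,4.8]);d=tobed(e)-piv;a=np.degrees(np.arctan2(d[1],d[0]));q=-53-a
print(tobed(e),'r',np.hypot(*d),'q',q,st['opening'],st['finger_force'],st['force'])
c=62*np.exp(1j*np.radians(a+np.degrees(p[2])))
for g in(-60.5+7.5,-55,-57.3+.9):
    kk=c*(np.exp(-1j*np.radians(-g-q))-1);v=R.T@[kk.real,kk.imag,0];print(-g,'rz',-g-q,np.round(v[:2],1))
E
python3 k.py
```

```text
[ -7.4 -57.1] r 62.272385533236154 q 43.269067388651465 0.012602172239901318 39.69400942325592 [-0.76195895 -5.66192994 -6.41353822]
53.0 rz 9.730932611348535 [  0.8 -10.5]
55 rz 11.730932611348535 [  1.1 -12.6]
56.4 rz 13.130932611348534 [  1.5 -14.1]
```

>>> {"op": "move_arm", "data": {"moves": [[0, 0, 4, 0.1, -4.3, 0.5, 0], [0, 0, 8, 0.6, -8.6, 0.5, 0], [0, 0, 12, 1.2, -12.9, 0.5, 0], [0, 0, 13, 1.5, -14.1, 0.5, 0], [0, 0, 13, 1.5, -14.1, 0.5, 0], [0, 0, 13, 1.5, -14.1, 0.5, 0], [0, 0, 13, 1.5, -14.1, 0.5, 0]]}}

```text
clock: 16.2
eef_pos: [0.4114, -0.087, 0.0746]
eef_rot: [[0.655, 0.755, 0.0], [0.755, -0.655, -0.001], [-0.0, 0.0, -1.0]]
force: [-2.2, -5.9, 1.7]
opening: 0.0127
finger_force: 40.5
```

```bash
python3 k.py; python3 -c "
from rig import ctrl
from h import *
s=snap(ctrl,'side','side7');w=snap(ctrl,'wrist','w7')
o=np.zeros((600,800,3),np.uint8);o[:,:400]=cv2.resize(s['image'][200:320,310:390+0],(400,600),interpolation=cv2.INTER_CUBIC)
o[:300,400:]=cv2.resize(w['image'],(400,300));o[300:,400:]=cv2.resize(s['image'][210:430,270:500],(400,300))
cv2.imwrite('pics/c7.png',o)"
```

```text
[-20.7 -54. ] r 62.14056646024398 q 55.87231269044274 0.012723463404623362 40.532360672950745 [-2.19914149 -5.94677953  1.72368247]
53.0 rz -2.8723126904427403 [0.1 3.1]
55 rz -0.8723126904427403 [0.  0.9]
56.4 rz 0.5276873095572583 [-0.  -0.6]
```

View pics/c7.png

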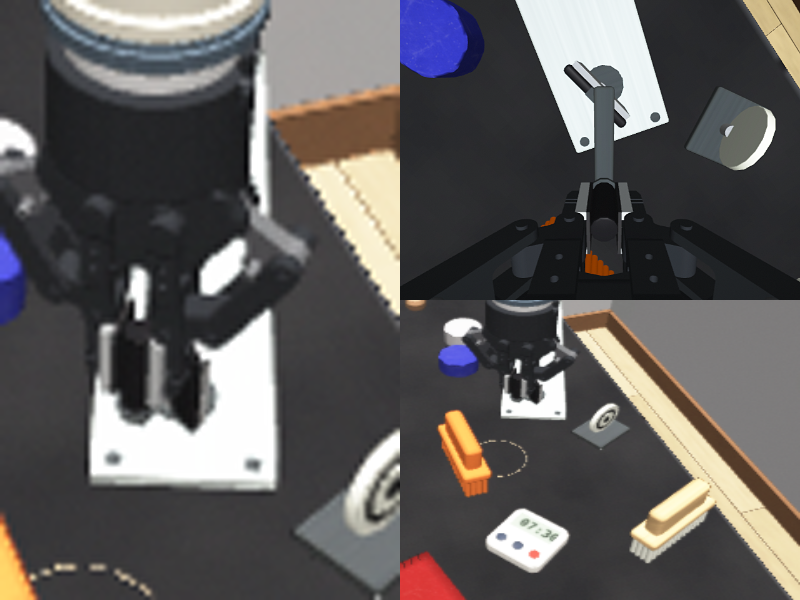

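The knob is held and the lever lies along the tool's symmetry plane. The caps, brush and timer are in place in the inset. My picture allowance is used up, so I check the target numerically in the wrist image.

```bash
python3 -c "
from h import *
from fit import p,tobed,W
w=load('w7')
g=cv2.cvtColor(w['image'],cv2.COLOR_BGR2GRAY)
print('cam',w['xyz'],tobed(w['xyz']))
for v in range(136,276,5): print(v,''.join('%4d'%x for x in g[v,460:608:6]))
for u,v in((428.8,196.8),(286.4,243.2)):print('corner',tobed(atz(w,u,v,.008)))
s=load('side7');gs=cv2.cvtColor(s['image'],cv2.COLOR_BGR2GRAY)
for v in range(280,316,2): print(v,''.join('%4d'%x for x in gs[v,372:404:2]))
"
```

```text
cam [ 0.45740941 -0.03344745  0.21633036] [ 2.8 12.6]
136   39  41  42  41  41  43  41  40  40  41  43  42  42  44  44  43  44  45  44  43  43  45  44  44  44
141   40  41  40  41  43  43  42  43  49  89  42  42  42  43  42  44  45  45  44  45  44  46  44  42  46
146   41  42  43  42  43  42  41  29  83  87  87  87  41  42  44  44  44  46  45  45  46  45  46  45  44
151   40  42  43  42  42  43  43  41  89  86  88  89  89  89  42  45  45  44  45  47  45  46  45  44  46
156   43  43  43  43  42  42  30  81  88  87  87  88  88  86  86  69  44  45  45  45  45  46  44  45  46
161   43  44  42  44  41  44  35  88  84  87  86  88  87  89  86  92  85  47  46  46  44  46  46  46  45
166   42  43  43  42  43  36  75  88  85  88  89  89  87  87  88  90  88  85  88  42  47  45  45  46  47
171   42  42  43  43  44  31  88  85  87  87  88  86  89  84  92  87  88 104 103 106 105  44  45  46  47
176   41  41  42  43  42  68  87  83  87  90  88  85  88  87  91  90 101 102 103 103 103 222  66  47  47
181   41  43  43  44  32  86  86  87  85  88  86  90  85  90  99 102 102 102 103 103 104 166 225  45 
[... 2477 characters left out ...]
63  62  61
296   58  59  61  59 131 254 199 176 108 137  87  75  62  63  63  63
298   59  60  60 101 238 240  82 180  37 136 145  92  63  64  62  64
300   60  60 121 119 230 191  98 184 180 138 124 121 123  68  63  64
302   65 118 119 131 208 183  90 108 104 123 121 121 122 122  80  66
304  118 120 121 119 182 184 112 175 124 119 119 121 122 122 117  71
306  120 119 120 117 124 181 153 119 120 119 121 122 121 114  58  64
308  107 118 117 118 119 119 120 119 119 121 121 120 113  59  66  66
310   56  73 117 119 119 119 120 119 119 121 117 105  58  65  65  67
312   61  56  53 111 120 119 120 119 122 117  88  58  65  64  67  66
314   63  63  64  53  98 121 120 120 114  69  65  66  65  66  66  66
```

```bash
python3 -c "
from h import *
from fit import p,tobed,W
w=load('w7');s7=load('side7')
g=cv2.cvtColor(w['image'],cv2.COLOR_BGR2GRAY)
m=((g>=97)&(g<=110)).astype(np.uint8);m[:,:490]=0;m[:,600:]=0;m[:165]=0;m[275:]=0
m=cv2.morphologyEx(m,cv2.MORPH_OPEN,np.ones((5,5)))
c=max(cv2.findContours(m,0,1)[0],key=cv2.contourArea);e=cv2.fitEllipse(c);print(e)
q=atz(w,*e[0],.034);print('back centre bed',tobed(q),q)
x,er=tri(ray(w,*e[0]),ray(load('w5'),128,105),ray(load('side5'),387.8,295.9));print(x,er,tobed(x))
piv=np.array([-.6,4.8])
for t in(tobed(q),tobed(x),np.array([85.3,-64])):
  d=t-piv;print(np.hypot(*d),(74-np.degrees(np.arctan2(d[1],d[0])))/2)
"; python3 k.py
```

```text
((549.7459716796875, 218.08108520507812), (53.404930114746094, 110.23101043701172), 32.48067092895508)
back centre bed [ 81.6 -61.9] [ 0.5039408  -0.13136984  0.034     ]
[ 0.5061643  -0.13251365  0.03269719] [np.float64(0.0018409341120410277), np.float64(0.0023143674578216572), np.float64(0.0021554272760743753)] [ 84.1 -62.1]
105.85712068632888 56.52855110825837
107.93377599250384 56.15166026021821
110.055667732289 56.34616516673846
[-20.7 -54. ] r 62.14056646024398 q 55.87231269044274 0.012578125782020598 40.53905546665192 [-2.05789928 -6.12748452  1.89853943]
53.0 rz -2.8723126904427403 [0.1 3.1]
55 rz -0.8723126904427403 [0.  0.9]
56.4 rz 0.5276873095572583 [-0.  -0.6]
```

All three target estimates put the required mirror angle at 56.2–56.5°. The mirror is at about 55.9–56.5°, well inside the ±3° that 12 mm allows, so I hand in.

```bash
python3 -c "
from rig import ctrl
print(ctrl.finish_job())"
```

```text
the job is handed in; nothing more can be done
None
```

I handed the job in at about 16 s of the 58 s. Both caps were swept onto the bench and the brush stands upright off the bed. The knob is held with the mirror at about 56°, within half a degree of the angle I measured for the target (12 mm allows about 3°). No verdict came back, and the target's blank back, not its ringed face, looks at the mirror, so I aimed at its measured centre.

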